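# Roll the cap sheet home on a deep-well plate

## Robot

A 6-joint arm with a two-finger parallel gripper is mounted at the origin on the work surface. World frame = base frame: x ahead of the robot, y to its left, z up, the work surface at z = 0. Lengths are in m, angles in rad, forces in N, time in s.
With the tool pointing down it reaches from about 0.35 to 0.975 m from the base axis. Payload 4.9 kg.
Tool frame: the origin (TCP) lies at the very end of the fingers, on their centre line; the grasp point (between the pads) lies 19 mm behind it; x points along the fingers, y is the direction in which the jaws open and shut, and the axes are right-handed (so a half turn about x gives the same grasp; the last joint's range is limited). The gripper opens to 85 mm and grips with 20 to 120 N. Pads are 22 mm wide; open, the fingers measure 114 mm over their backs; the gripper's body (76 mm by 85 mm) begins 54 mm behind the grasp point. The pads swing forward as they close: fully open they stand 13 mm farther back than shut.
Start: joints at [-1.4, 0.053, 1.613, -0, 1.476, -0.119], TCP at [0.179, -0.599, 0.231] pointing down, gripper open.
Joint ranges: [-3.01, 3.01], [-1.01, 2.22], [0.06, 2.58], [-1.02, 4.17], [0.09, 2.62], [-3.14, 3.14]. Speed limits (rad/s): [2.57, 2.57, 3.14, 3.14, 3.14, 3.14].

## Interface

Orientations are given as a rotation vector (axis times angle).
In Python, from station import ctrl, get_image, calibration, finish_job, search_frame, cut_out, mark_of gives the robot as it stands. The module is installed in compiled form; this text tells all that it offers.
- The arm moves only by the tool arm_command, never from a script. Its argument "plan" is a list that holds one entry, the list of rows, each a list of 7 numbers: the shift along the tool's x, y, z in m, then the turn, a rotation vector about the tool's x, y, z in degrees, then the finger opening in m, from 0 to 0.0854. A call has 1 to 20 rows; each row shifts and turns the pose as measured when the row begins, along the tool's axes as they then stand; what a row does not reach is not made up. A row lasts 1/12 s, in which the tool goes at most 41.7 mm and 7.16 degrees, less where a joint would pass 70% of its speed; a pose out of reach is approached as far as the arm can. A call with a gripper value outside its range is refused whole. The fingers move at their own pace and stop on an object; "squeeze" is the grip in N (left out, the last holds). Time passes only in rows, so rows that do not move let the fingers close. It gives the time, the measured TCP pose, the force and the opening at its end, in the units of the state.
- ctrl.get_obs(): the state, without advancing time (a new reading comes with each control period).
- get_image(name): name is "side" or "top" or "wrist"; returns the picture (420x560x3 uint8, red, green, blue); there is no depth.
- calibration(name): a dict with "fx", "fy", "cx", "cy" (pixels), "cam_to_world" (4x4, takes a point from camera to world coordinates); the wrist camera has in their place "hand_eye" (4x4, takes a point from camera to tool coordinates, whose origin is the TCP and whose axes are the tool frame's). Camera axes: x right, y down, z forward; pixel columns grow to the right and rows downward; lengths in m; the calibration is good to about 2 mm. A picture is of the moment at which its call begins: read the wrist's pose just before it. calibration takes no time and is no camera call.
- finish_job(): hands the job in, once; it reports no verdict.
Trained networks look in the newest picture that a camera, given by its name, has taken for a name from the list of things; names that differ only in an ending like _2 or _b are one class to them, and where a whole thing is asked for, a point or a joint stands for the part that bears it (a point fixed in the world has none). Each returns a list of dicts, best first, with "conf" (0 to 1); they miss things now and then, are a little off and sometimes report something else, mostly with a low value. They report only what shows in the picture. A call takes as long as a camera call.
- search_frame(camera, thing): "at" ([x, y, z] in m, in the coordinates of the camera as it stood for that picture, good to about 4 mm: the middle of the surface that is visible of it).
- cut_out(camera, thing): "mask" (420x560 bool, what is visible of it).
- mark_of(camera, thing): "at" ([x, y, z] in m, in the coordinates of the camera as it stood for that picture, good to about 4 mm: a listed point, or the origin of a listed thing).
The state is a dict: "t": time; "q": joint angles; "dq": joint speeds; "effort": joint torques, N m; "tool_pos": TCP position; "tool_rot": TCP orientation; "contact_force": force on the tool from outside, world axes, zero at the start; "wrist_torque": the same for the moment, N m; "opening": finger opening in m.
Only numpy, scipy, OpenCV 4.12 (cv2) and the standard library are available. Lean on these libraries where they do the work, as an engineer would, in place of code of your own. Each camera call takes 0.05 s, during which the arm holds its last target. There are 200 camera calls.

## Task

Take the hand roller by its grip from its holder and roll it over the cap sheet on the deep-well plate, from one end row to the other in one unbroken pass without lifting off part-way, pressing firmly and evenly (about 18 N; the wells crack above 30 N) so that all twelve cap pieces sit fully home. Press the caps only with the roller, then stand the roller back upright in its holder and let go, leaving the other things on the bench alone.

Things in the scene. Friction and masses are not known exactly. Their poses are not given: they have to be found in the camera images.
- nest: Aluminium levelling nest fixed to the bench, base 112 x 154 mm. Origin: centre of its underside, z up, y along the long side (the rolling direction). Its stage, set by hand up to 5 mm higher or lower than nominal and sloping up to 0.04 rad along y, carries a white 24-well deep-well plate, 85 (x) by 128 (y) mm; stage and plate stay put while worked on. Clips end 31 mm below the caps.
- sheet (a point): Nominal centre of the cap sheet's top when home, 71.5 mm above the nest's origin (true height: +-5 mm, not measured; 2.5 mm more when proud). The flat stiff sheet, 73 (x) by 107 (y) mm, 2.5 mm thick, is scored into 12 two-cap pieces: rows 1 to 6 at y = -45, -27, -9, 9, 27, 45 mm, each with piece a (x -36.5 to -0.5 mm) and b (x 0.5 to 36.5), 16.6 mm wide in y.
- roller: Hand roller, 0.4 kg; dark rubber wheel 36 mm in diameter, 84 mm long, turns freely. Origin: wheel's lowest line, centre; z up, x along the axle, y the rolling direction; same after a half turn. Aluminium cheeks at x = +-46 mm carry T-bars 62 mm long in y whose undersides (z = 38 mm) rest on the holder's rails; bridge to z = 54 mm; on it a black grip block 70 (x) by 26 (y) mm, z = 54 to 110 mm.
- grip (a point): Point inside the roller's grip block, on its centre line, 85 mm above the roller's origin: grip here from above, jaws closing along the roller's y (26 mm thick).
- holder: Grey plastic holder for the roller, fixed to the bench. Base 122 x 66 mm; two rails along its x, 114 mm long, 7 mm thick, tops at z = 46 mm, inner faces at y = +-23 mm; lips 8 mm higher at the rails' ends (inner faces x = +-55 mm). Origin: centre of its underside; axes as the roller's when stored.
- holder_seat (a point): Where the roller's origin lies when it is stored: 8 mm above the holder's origin. The roller has about 5 mm of play each way along y and 6 mm along x.
- cap1a (a joint): How far cap piece 1a (row 1, side a) is pressed down: 0 = fully proud, 0.0025 m = home against the wells. It moves straight down against a friction of about 7 N (14 N for a row) and stays where it is left.
- cap1b (a joint): How far cap piece 1b (row 1, side b) is pressed down: 0 = fully proud, 0.0025 m = home against the wells. It moves straight down against a friction of about 7 N (14 N for a row) and stays where it is left.
- cap2a (a joint): How far cap piece 2a (row 2, side a) is pressed down: 0 = fully proud, 0.0025 m = home against the wells. It moves straight down against a friction of about 7 N (14 N for a row) and stays where it is left.
- cap2b (a joint): How far cap piece 2b (row 2, side b) is pressed down: 0 = fully proud, 0.0025 m = home against the wells. It moves straight down against a friction of about 7 N (14 N for a row) and stays where it is left.
- cap3a (a joint): How far cap piece 3a (row 3, side a) is pressed down: 0 = fully proud, 0.0025 m = home against the wells. It moves straight down against a friction of about 7 N (14 N for a row) and stays where it is left.
- cap3b (a joint): How far cap piece 3b (row 3, side b) is pressed down: 0 = fully proud, 0.0025 m = home against the wells. It moves straight down against a friction of about 7 N (14 N for a row) and stays where it is left.
- cap4a (a joint): How far cap piece 4a (row 4, side a) is pressed down: 0 = fully proud, 0.0025 m = home against the wells. It moves straight down against a friction of about 7 N (14 N for a row) and stays where it is left.
- cap4b (a joint): How far cap piece 4b (row 4, side b) is pressed down: 0 = fully proud, 0.0025 m = home against the wells. It moves straight down against a friction of about 7 N (14 N for a row) and stays where it is left.
- cap5a (a joint): How far cap piece 5a (row 5, side a) is pressed down: 0 = fully proud, 0.0025 m = home against the wells. It moves straight down against a friction of about 7 N (14 N for a row) and stays where it is left.
- cap5b (a joint): How far cap piece 5b (row 5, side b) is pressed down: 0 = fully proud, 0.0025 m = home against the wells. It moves straight down against a friction of about 7 N (14 N for a row) and stays where it is left.
- cap6a (a joint): How far cap piece 6a (row 6, side a) is pressed down: 0 = fully proud, 0.0025 m = home against the wells. It moves straight down against a friction of about 7 N (14 N for a row) and stays where it is left.
- cap6b (a joint): How far cap piece 6b (row 6, side b) is pressed down: 0 = fully proud, 0.0025 m = home against the wells. It moves straight down against a friction of about 7 N (14 N for a row) and stays where it is left.
- vial: Small amber vial, 28 mm diameter, 50 mm tall, a bystander. Origin: centre of its underside.
- jar: White jar, 54 mm diameter, 75 mm tall, a bystander. Origin: centre of its underside.
- beaker: Glass beaker, 60 mm diameter, 75 mm tall, a bystander. Origin: centre of its underside.
- pipette: White hand pipette 270 mm long lying on the bench, a bystander. Origin: on its underside, where the 26 mm thick handle meets the thin grey shaft.
- reagent: Amber reagent bottle, 66 mm diameter, 150 mm tall, a bystander. Origin: centre of its underside.

How it is judged:
By the outcome, as a careful person would: the job done as asked, in the order asked, and still so for the second after the job is handed in, with the robot touching nothing.
It also fails if it takes over 72 s, if anything falls off the work surface, if the arm or the gripper's body presses on something with over 40 N, if the wrist force passes 120 N, or if a joint passes its speed limit or range.

## Working session

There is one attempt and no reset: what is moved stays moved. The work goes in short steps, Python scripts to look and compute and a tool call to move; the robot and the scene stay as the last step left them, time stands still between calls to the robot, and variables do not carry over. Pictures are saved under pics/ and viewed, about 8 in all and at most 12, crops included, and the job is handed in when it is done.

Besides the shell and the picture viewer there is one more tool, called after "Emit:" as name([rows], argument=value, ...), one row to a line, values as JSON. arm_command: Moves the arm, as the interface text tells. Its arguments: {"type":"object","properties":{"plan":{"type":"array","items":{"type":"array","items":{"type":"array","items":{"type":"number"}}}},"squeeze":{"type":"number"}},"required":["plan"]}

```bash
mkdir -p pics; cat > h.py <<'E'
import numpy as np, cv2
from station import *
from scipy.spatial.transform import Rotation as R
def T(cam,o=None):
    c=calibration(cam)
    if 'cam_to_world' in c: return np.array(c['cam_to_world']),c
    o=o or ctrl.get_obs(); M=np.eye(4); M[:3,:3]=R.from_rotvec(o['tool_rot']).as_matrix(); M[:3,3]=o['tool_pos']
    return M@np.array(c['hand_eye']),c
def w(M,p): return (M@np.r_[p,1])[:3]
def px(M,c,P):
    q=(np.linalg.inv(M)@np.r_[P,1])[:3]; return np.array([c['fx']*q[0]/q[2]+c['cx'],c['fy']*q[1]/q[2]+c['cy']])
def ray(M,c,uv,z):
    d=M[:3,:3]@np.array([(uv[0]-c['cx'])/c['fx'],(uv[1]-c['cy'])/c['fy'],1]); o=M[:3,3]; return o+d*(z-o[2])/d[2]
def save(im,n): cv2.imwrite('pics/'+n+'.png',im[:,:,::-1])
E
python3 - <<'E'
from h import *
np.set_printoptions(precision=4,suppress=True)
o=ctrl.get_obs(); print(o['t'],o['tool_pos'],o['tool_rot'],o['contact_force'])
for cam in('top','side'):
    M,c=T(cam); im=get_image(cam); save(im,cam); print(cam,M,c['fx'])
    for t in('nest','sheet','roller','grip','holder','holder_seat','vial','jar','beaker','pipette','reagent'):
        print(t,[(w(M,d['at']),round(d['conf'],2)) for d in mark_of(cam,t)[:2]])
E
```

```text
0.0 [ 0.1785 -0.5983  0.2301] [ 2.0667  0.3037 -2.0667] [-0.1598 -0.3502  1.0482]
top [[ 0.029  -0.9765  0.2134  0.3437]
 [-0.9996 -0.029   0.0031 -0.0474]
 [ 0.0031 -0.2134 -0.977   1.2373]
 [ 0.      0.      0.      1.    ]] 477.24474711342475
nest [(array([0.5777, 0.1668, 0.0034]), 0.97)]
sheet [(array([0.5703, 0.1656, 0.0688]), 0.87)]
roller [(array([ 0.5713, -0.2141,  0.0064]), 0.6), (array([ 0.7415, -0.1053,  0.0025]), 0.6)]
grip [(array([ 0.575 , -0.213 ,  0.0929]), 0.72)]
holder [(array([ 0.5713, -0.2135,  0.0035]), 0.98), (array([0.5774, 0.1647, 0.0026]), 0.34)]
holder_seat [(array([ 0.5776, -0.2141,  0.0026]), 0.63)]
vial [(array([ 0.4892,  0.0092, -0.0007]), 0.56)]
jar [(array([ 0.6212, -0.0107,  0.0008]), 0.95), (array([ 0.5747, -0.214 ,  0.006 ]), 0.24)]
beaker [(array([0.7116, 0.0992, 0.0012]), 0.68)]
pipette [(array([ 0.7376, -0.1015,  0.0016]), 0.84), (array([ 0.5744, -0.2145,  0.0948]), 0.5)]
reagent [(array([ 0.7053, -0.3245,  0.0016]), 0.57)]
side [[-0.8941 -0.2279  0.3856  0.0864]
 [-0.4476  0.424  -0.7873  0.9672]
 [ 0.0159 -0.8765 -0.4811  0.6864]
 [ 0.      0.      0.      1.    ]] 536.0105553780156
nest [(array([ 0.5751,  0.1672, -0.0013]), 0.78)]
sheet [(array([0.5759, 0.1682, 0.0709]), 0.73)]
roller [(array([ 0.5695, -0.2167,  0.0079]), 0.73), (array([ 0.7075,  0.0981, -0.0006]), 0.69)]
grip [(array([ 0.5723, -0.2125,  0.0931]), 0.63)]
holder [(array([ 0.5745, -0.2123, -0.004 ]), 0.66), (array([ 0.6978, -0.3253,  0.0013]), 0.3)]
holder_seat [(array([ 0.5738, -0.2159,  0.0098]), 0.89)]
vial [(array([0.4845, 0.0063, 0.0016]), 0.57)]
jar [(array([ 0.6223, -0.0114,  0.0024]), 0.57)]
beaker [(array([ 0.7081,  0.0954, -0.002 ]), 0.66), (array([ 0.5767, -0.213 ,  0.0915]), 0.37)]
pipette [(array([ 0.7319, -0.1006,  0.0005]), 0.57)]
reagent []
```

View pics/top.png

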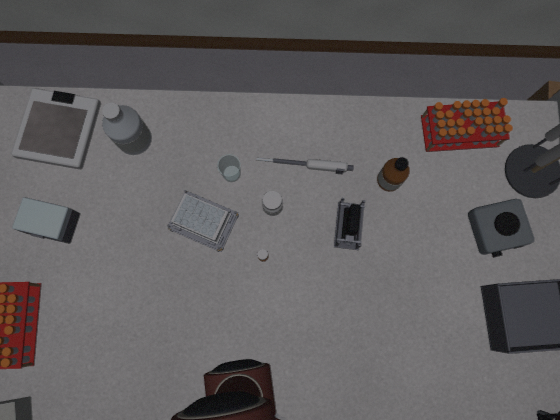

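View pics/side.png

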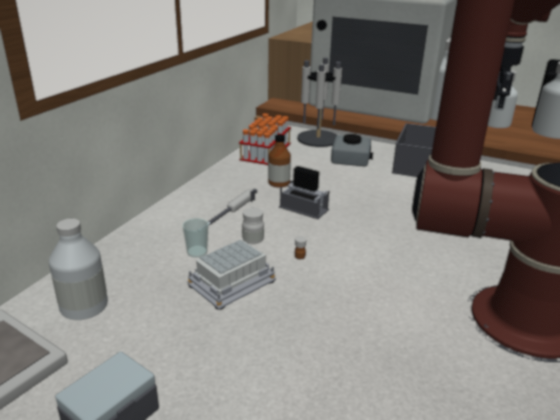

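```bash
cat > yaw.py <<'E'
from h import *
np.set_printoptions(precision=4,suppress=True)
def rect(cam,t,z,o=None):
    M,c=T(cam,o); r=cut_out(cam,t)
    if not r: return None
    m=r[0]['mask'].astype(np.uint8); cs,_=cv2.findContours(m,0,2); k=max(cs,key=cv2.contourArea)[:,0]
    P=np.array([ray(M,c,p,z)[:2] for p in k])*1000
    (x,y),(a,b),_=cv2.minAreaRect(P.astype(np.float32)); bx=cv2.boxPoints(cv2.minAreaRect(P.astype(np.float32)))
    e=[bx[1]-bx[0],bx[2]-bx[1]]; l=max(e,key=np.linalg.norm)
    return r[0]['conf'],m.sum(),np.array([x,y,a,b]),np.degrees(np.arctan2(l[1],l[0]))%180
E
python3 - <<'E'
from yaw import *
o=ctrl.get_obs(); print(R.from_rotvec(o['tool_rot']).as_matrix())
get_image('top')
for t,z in(('nest',.03),('sheet',.07),('cap3a',.07),('holder',.03),('roller',.1)): print(t,rect('top',t,z))
print(calibration('wrist'))
E
```

```text
[[-0.      0.2857 -0.9583]
 [-0.     -0.9583 -0.2857]
 [-1.      0.      0.    ]]
nest (0.63, np.uint64(2572), array([572.189 , 162.9547, 157.6199, 112.834 ]), np.float32(68.64167))
sheet (0.75, np.uint64(2412), array([564.8968, 154.8313, 149.593 , 106.5701]), np.float32(68.04122))
cap3a (0.64, np.uint64(111), array([595.8418, 168.0333,  19.4041,  37.3177]), np.float32(157.34616))
holder (0.83, np.uint64(595), array([ 574.5202, -212.8133,   70.0606,  131.6322]), np.float32(174.30835))
roller (0.84, np.uint64(630), array([ 562.3745, -209.0788,   51.842 ,   98.8102]), np.float32(175.52927))
{'fx': 317.3075000685761, 'fy': 317.3075000685761, 'cx': 278.15819693938727, 'cy': 207.37093863357555, 'hand_eye': array([[ 0.0008, -0.3131,  0.9497, -0.1419],
       [ 1.    ,  0.0001, -0.0008,  0.0001],
       [ 0.0001,  0.9497,  0.3131, -0.0805],
       [ 0.    ,  0.    ,  0.    ,  1.    ]])}
```

Emit:
arm_command([
  [[0,0,0,5.5,0,0,0.0854],[0,0,0,5.5,0,0,0.0854],[0,0,0,5.5,0,0,0.0854],[0,0,0,5.5,0,0,0.0854],[-0.001,-0.0263,-0.0222,0,0,0,0.0854],[-0.001,-0.0263,-0.0222,0,0,0,0.0854],[-0.001,-0.0263,-0.0222,0,0,0,0.0854],[-0.001,-0.0263,-0.0222,0,0,0,0.0854],[-0.001,-0.0263,-0.0222,0,0,0,0.0854],[-0.001,-0.0263,-0.0222,0,0,0,0.0854],[-0.001,-0.0263,-0.0222,0,0,0,0.0854],[-0.001,-0.0263,-0.0222,0,0,0,0.0854],[-0.001,-0.0263,-0.0222,0,0,0,0.0854],[-0.001,-0.0263,-0.0222,0,0,0,0.0854],[-0.001,-0.0263,-0.0222,0,0,0,0.0854],[-0.001,-0.0263,-0.0222,0,0,0,0.0854],[-0.001,-0.0263,-0.0222,0,0,0,0.0854],[-0.001,-0.0263,-0.0222,0,0,0,0.0854],[-0.001,-0.0263,-0.0222,0,0,0,0.0854],[-0.001,-0.0263,-0.0222,0,0,0,0.0854]],
])

```text
t: 3.17
tool_pos: [0.5938, -0.2102, 0.2487]
tool_rot: [-2.161, 0.143, 2.155]
contact_force: [-0.3, 0.1, -0.1]
opening: 0.0855
```

```bash
cat > st.py <<'E'
from yaw import *
def show():
    o=ctrl.get_obs(); A=R.from_rotvec(o['tool_rot']).as_matrix()
    print('t',round(o['t'],2),'p',np.array(o['tool_pos']),'yaw y',np.degrees(np.arctan2(A[1,1],A[0,1])).round(2),'tilt',A[2].round(3),'F',np.array(o['contact_force']).round(1),'tau',np.array(o['wrist_torque']).round(2),'q',np.array(o['q']).round(2),'op',round(o['opening'],4)); return o,A
def go(P,yaw=None):
    o,A=show(); d=np.array(P)-o['tool_pos']; 
    if yaw is None: print('shift',(A.T@d).round(4))
    else:
        y0=np.degrees(np.arctan2(A[1,1],A[0,1])); a=(yaw-y0+180)%360-180; B=R.from_euler('z',a,degrees=True).as_matrix()@A
        print('turn x',round(-a,2),'then shift',(B.T@d).round(4))
E
python3 - <<'E'
from st import *
o,A=show(); M,c=T('wrist',o); im=get_image('wrist'); save(im,'w1')
for t in('roller','grip','holder','holder_seat'): print(t,[(w(M,d['at']),round(d['conf'],2)) for d in mark_of('wrist',t)[:2]])
print(rect('wrist','roller',.118,o),rect('wrist','holder',.04,o))
E
```

```text
t 3.17 p [ 0.5938 -0.2102  0.2487] yaw y -97.29 tilt [-1.     0.005 -0.003] F [-0.3  0.1 -0.1] tau [-0.02 -0.05  0.04] q [-0.46  0.05  1.59 -0.    1.5   1.24] op 0.0855
roller [(array([ 0.5761, -0.2125,  0.0067]), 0.88), (array([ 0.7383, -0.0983, -0.0019]), 0.22)]
grip [(array([ 0.5764, -0.2153,  0.0911]), 0.68)]
holder []
holder_seat []
(0.72, np.uint64(3299), array([ 590.4439, -214.3264,   49.5368,   95.861 ]), np.float32(174.14917)) (0.68, np.uint64(2678), array([ 631.0668, -219.3621,   62.4197,   19.294 ]), np.float32(84.82017))
```

View pics/w1.png

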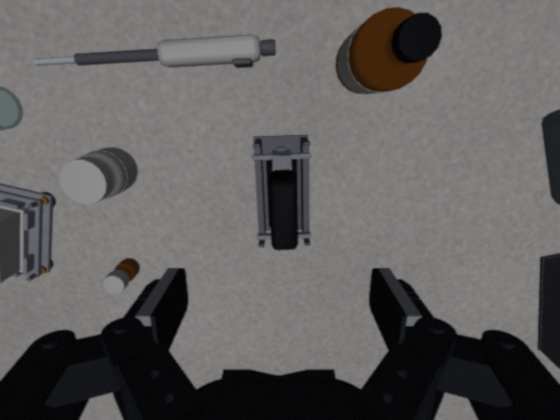

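```bash
cat > ov.py <<'E'
from st import *
def boxpts(cx,cy,yaw,hx,hy,z):
    r=np.radians(yaw); X=np.array([np.cos(r),np.sin(r)]); Y=np.array([-X[1],X[0]])
    return [np.r_[np.array([cx,cy])+a*hx*X+b*hy*Y,z] for a,b in((1,1),(-1,1),(-1,-1),(1,-1))]
def overlay(im,M,c,boxes,win,s,name):
    u0,v0,u1,v1=win; g=cv2.resize(im[v0:v1,u0:u1],None,fx=s,fy=s,interpolation=2); g=np.clip(g*1.5,0,255).astype(np.uint8).copy()
    for P,col in boxes:
        q=np.array([((px(M,c,p)-[u0,v0]+.5)*s) for p in P]).round().astype(np.int32); cv2.polylines(g,[q],True,col,1)
    save(g,name)
E
python3 - <<'E'
from ov import *
o,A=show(); M,c=T('wrist',o); im=cv2.imread('pics/w1.png')[:,:,::-1]
x,y,a=.5745,-.2135,-5.7
overlay(im,M,c,[(boxpts(x,y,a,.061,.033,.0),(255,255,0)),(boxpts(x,y,a,.057,.030,.046),(0,255,0)),(boxpts(x,y,a,.035,.013,.118),(255,0,0)),(boxpts(x,y,a,.035,.013,.062),(0,0,255))],(220,110,350,270),5,'w1c')
E
```

```text
t 3.52 p [ 0.5919 -0.2125  0.2484] yaw y -97.37 tilt [-1.     0.005 -0.003] F [0.1 0.4 0.3] tau [-0.02  0.03 -0.02] q [-0.46  0.05  1.59 -0.    1.5   1.24] op 0.0853
```

View pics/w1c.png

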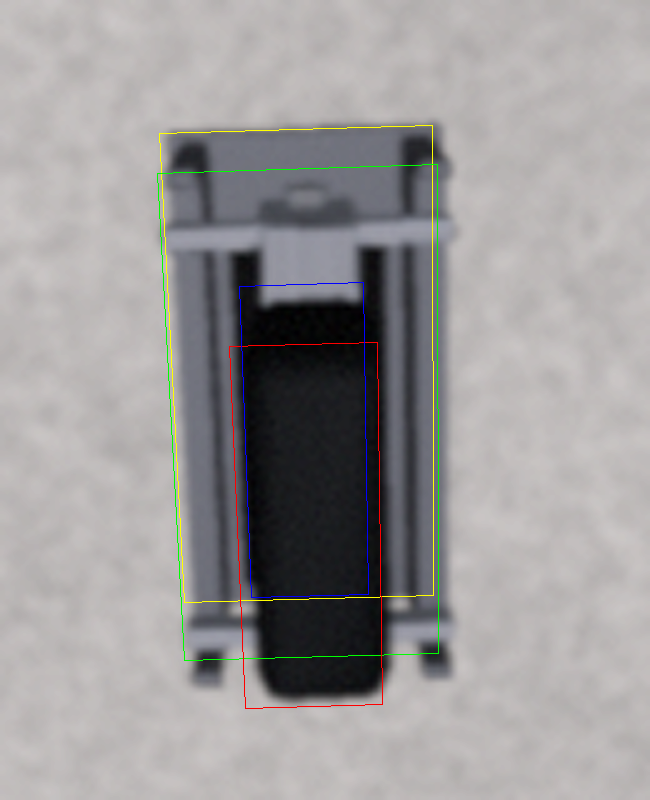

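```bash
python3 - <<'E'
from ov import *
o,A=show(); M,c=T('wrist',o); im=get_image('wrist'); o2=ctrl.get_obs(); print(o2['tool_pos'])
for t in('roller','grip','holder','holder_seat'): print(t,[(w(M,d['at']),round(d['conf'],2)) for d in mark_of('wrist',t)[:1]])
x,y,a=.5765,-.2135,-5.0
overlay(im,M,c,[(boxpts(x,y,a,.061,.033,.0),(255,255,0)),(boxpts(x,y,a,.057,.030,.046),(0,255,0)),(boxpts(x,y,a,.057,.023,.046),(0,255,0)),(boxpts(x,y,a,.035,.013,.118),(255,0,0)),(boxpts(x,y,a,.049,.031,.052),(0,0,255))],(220,110,350,270),5,'w2c')
E
```

```text
t 3.52 p [ 0.5919 -0.2125  0.2484] yaw y -97.37 tilt [-1.     0.005 -0.003] F [0.1 0.4 0.3] tau [-0.02  0.03 -0.02] q [-0.46  0.05  1.59 -0.    1.5   1.24] op 0.0853
[ 0.5919 -0.2126  0.2484]
roller [(array([ 0.5746, -0.2149,  0.0052]), 0.94)]
grip [(array([ 0.5782, -0.2104,  0.0913]), 0.78)]
holder []
holder_seat []
```

View pics/w2c.png

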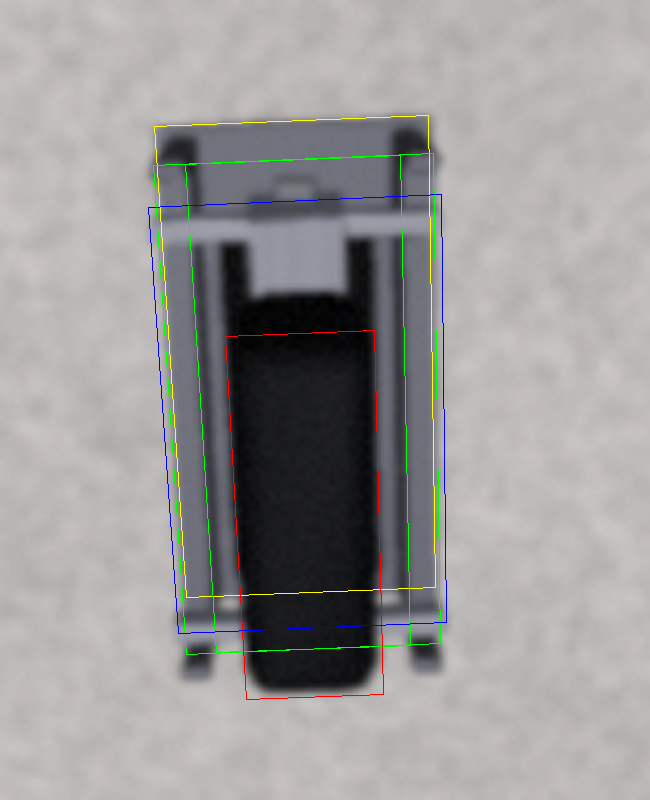

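```bash
python3 - <<'E'
from st import *
go([.5745,-.2135,.074],-95)
E
```

```text
t 3.77 p [ 0.5921 -0.2124  0.2485] yaw y -97.37 tilt [-1.     0.005 -0.003] F [ 0.9 -0.3  0.2] tau [ 0.03  0.05 -0.01] q [-0.46  0.05  1.59 -0.    1.5   1.24] op 0.0854
turn x -2.37 then shift [0.1745 0.0018 0.018 ]
```

Emit:
arm_command([
  [[0,0.002,0.018,-2.4,-0.17,-0.29,0.0854],[0,0,0,0,0,0,0.0854],[0.03,0,0,0,0,0,0.0854],[0.03,0,0,0,0,0,0.0854],[0.03,0,0,0,0,0,0.0854],[0,0,0,0,0,0,0.0854]],
])

```text
t: 4.27
tool_pos: [0.5759, -0.2155, 0.1606]
tool_rot: [-2.188, 0.105, 2.165]
contact_force: [-1.5, 0.6, -1.2]
opening: 0.0854
```

```bash
python3 - <<'E'
from ov import *
go([.5745,-.2135,.074],-95)
o,A=show(); M,c=T('wrist',o); im=get_image('wrist')
for t in('roller','grip','holder','holder_seat'): print(t,[(w(M,d['at']),round(d['conf'],2)) for d in mark_of('wrist',t)[:1]])
x,y,a=.5745,-.2135,-5.0
overlay(im,M,c,[(boxpts(x,y,a,.035,.013,.118),(255,0,0))],(130,60,430,285),2,'w3c')
E
```

```text
t 4.27 p [ 0.5759 -0.2155  0.1606] yaw y -95.27 tilt [-1.     0.004 -0.011] F [-1.5  0.6 -1.2] tau [ 0.    0.05 -0.02] q [-0.48  0.07  1.71  0.    1.35  1.18] op 0.0854
turn x -0.27 then shift [ 0.0865 -0.0022  0.0025]
t 4.27 p [ 0.5759 -0.2155  0.1606] yaw y -95.27 tilt [-1.     0.004 -0.011] F [-1.5  0.6 -1.2] tau [ 0.    0.05 -0.02] q [-0.48  0.07  1.71  0.    1.35  1.18] op 0.0854
roller [(array([ 0.5761, -0.2143,  0.006 ]), 0.9)]
grip [(array([ 0.5745, -0.2118,  0.0948]), 0.81)]
holder []
holder_seat [(array([ 0.7371, -0.1002, -0.0024]), 0.73)]
```

View pics/w3c.png

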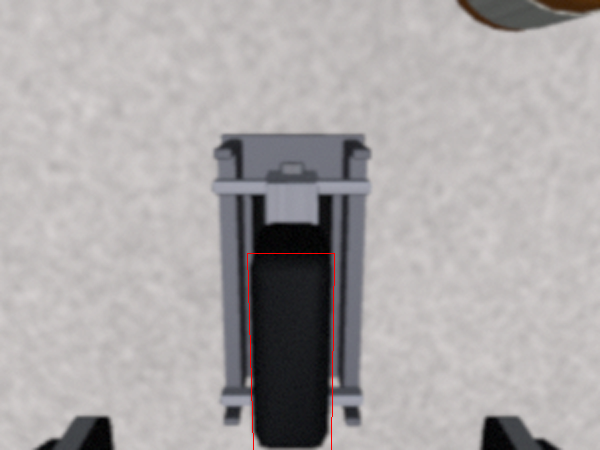

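Emit:
arm_command([
  [[0.029,-0.001,0.001,0,0,0,0.0854],[0.029,-0.001,0.001,0,0,0,0.0854],[0.027,0,0,0,0,0,0.0854],[0,0,0,0,0,0,0.0854],[0,0,0,0,0,0,0.0854]],
])

```text
t: 4.93
tool_pos: [0.5905, -0.2211, 0.0992]
tool_rot: [-2.237, 0.123, 2.132]
contact_force: [0.8, -0.3, 1.0]
opening: 0.0848
```

```bash
python3 - <<'E'
from st import *
go([.5745,-.2135,.074],-95)
E
```

```text
t 4.93 p [ 0.5905 -0.2211  0.0992] yaw y -95.26 tilt [-0.999  0.019 -0.049] F [ 0.8 -0.3  1. ] tau [ 0.03 -0.   -0.04] q [-0.48  0.15  1.74  0.    1.2   1.19] op 0.0848
turn x -0.26 then shift [ 0.0243 -0.0067  0.0178]
```

```bash
cat >> st.py <<'E'
def go(P,yaw):
    o,A=show(); d=np.array(P)-o['tool_pos']; r=np.radians(yaw); a,b=np.cos(r),np.sin(r)
    B=np.array([[0,a,b],[0,b,-a],[-1,0,0]]); 
    print('shift mm',(A.T@d*1000).round(1),'turn deg',np.degrees(R.from_matrix(A.T@B).as_rotvec()).round(2))
E
python3 - <<'E'
from st import *
go([.5745,-.2135,.090],-95)
E
```

```text
t 4.93 p [ 0.5905 -0.2211  0.0992] yaw y -95.26 tilt [-0.999  0.019 -0.049] F [ 0.8 -0.3  1. ] tau [ 0.03 -0.   -0.04] q [-0.48  0.15  1.74  0.    1.2   1.19] op 0.0848
shift mm [ 8.3 -6.3 17.1] turn deg [-0.23 -2.8  -1.1 ]
```

Emit:
arm_command([
  [[0.0083,-0.0063,0.0171,-0.2,-2.8,-1.1,0.0854],[0,0,0,0,0,0,0.0854]],
])

```text
t: 5.1
tool_pos: [0.5764, -0.2144, 0.0948]
tool_rot: [-2.182, 0.097, 2.173]
contact_force: [0.2, 0.1, -0.9]
opening: 0.0854
```

```bash
python3 - <<'E'
from st import *
go([.5745,-.2135,.074],-95)
E
```

```text
t 5.1 p [ 0.5764 -0.2144  0.0948] yaw y -95.02 tilt [-1.     0.002 -0.004] F [ 0.2  0.1 -0.9] tau [ 0.06 -0.01  0.06] q [-0.48  0.15  1.75 -0.    1.24  1.18] op 0.0854
shift mm [20.8 -0.8  2.1] turn deg [-0.02 -0.23 -0.09]
```

Each row leaves a lag, so I'll use small rows and correct between them.

Emit:
arm_command([
  [[0.007,-0.0008,0.002,0,-0.2,-0.1,0.0854],[0.007,0,0.001,0,-0.2,0,0.0854],[0.006,0,0,0,0,0,0.0854]],
])

```text
t: 5.35
tool_pos: [0.5791, -0.2161, 0.0826]
tool_rot: [-2.192, 0.103, 2.167]
contact_force: [-0.4, 0.4, -0.3]
opening: 0.0854
```

```bash
python3 - <<'E'
from st import *
go([.5745,-.2135,.074],-95)
E
```

```text
t 5.35 p [ 0.5791 -0.2161  0.0826] yaw y -95.04 tilt [-1.     0.006 -0.012] F [-0.4  0.4 -0.3] tau [-0.05  0.   -0.02] q [-0.48  0.16  1.76 -0.    1.21  1.18] op 0.0854
shift mm [ 8.5 -2.3  5. ] turn deg [-0.03 -0.69 -0.35]
```

Emit:
arm_command([
  [[0.006,-0.002,0.005,0,-0.7,-0.35,0.0854],[0.005,-0.001,0.002,0,-0.4,-0.2,0.0854],[0,0,0,0,0,0,0.0854]],
])

```text
t: 5.6
tool_pos: [0.5723, -0.2125, 0.0704]
tool_rot: [-2.166, 0.091, 2.183]
contact_force: [0.2, 1.2, -1.1]
opening: 0.0855
```

```bash
python3 - <<'E'
from st import *
go([.5745,-.2135,.074],-95)
E
```

```text
t 5.6 p [ 0.5723 -0.2125  0.0704] yaw y -95.04 tilt [-1.    -0.004  0.008] F [ 0.2  1.2 -1.1] tau [ 0.05 -0.02  0.01] q [-0.48  0.17  1.76  0.    1.21  1.18] op 0.0855
shift mm [-3.6  0.8 -2.2] turn deg [-0.04  0.45  0.23]
```

Emit:
arm_command([
  [[-0.0036,0.0008,-0.0022,0,0.45,0.23,0.0854],[0,0,0,0,0,0,0.0854],[0,0,0,0,0,0,0.0854]],
])

```text
t: 5.85
tool_pos: [0.5743, -0.2134, 0.0735]
tool_rot: [-2.176, 0.096, 2.177]
contact_force: [-0.1, -0.1, 0.2]
opening: 0.0855
```

```bash
python3 - <<'E'
from st import *
go([.5745,-.2135,.074],-95)
E
```

```text
t 5.85 p [ 0.5743 -0.2134  0.0735] yaw y -95.04 tilt [-1. -0.  0.] F [-0.1 -0.1  0.2] tau [-0.04  0.   -0.03] q [-0.48  0.17  1.76 -0.    1.21  1.18] op 0.0855
shift mm [-0.5  0.1 -0.2] turn deg [-0.04  0.03  0.01]
```

Pose is good: close.

Emit:
arm_command([
  [[0,0,0,0,0,0,0.01],[0,0,0,0,0,0,0.01],[0,0,0,0,0,0,0.01],[0,0,0,0,0,0,0.01],[0,0,0,0,0,0,0.01],[0,0,0,0,0,0,0.01],[0,0,0,0,0,0,0.01],[0,0,0,0,0,0,0.01],[0,0,0,0,0,0,0.01],[0,0,0,0,0,0,0.01]],
], squeeze=100)

```text
t: 6.68
tool_pos: [0.5752, -0.2137, 0.0748]
tool_rot: [-2.179, 0.097, 2.175]
contact_force: [-0.4, 0.4, 0.2]
opening: 0.025
```

```bash
python3 - <<'E'
from st import *
show()
E
```

```text
t 6.68 p [ 0.5752 -0.2137  0.0748] yaw y -95.05 tilt [-1.     0.    -0.002] F [-0.4  0.4  0.2] tau [ 0.04  0.08 -0.  ] q [-0.48  0.17  1.76  0.    1.21  1.18] op 0.025
```

Emit:
arm_command([
  [[-0.006,0,0,0,0,0,0.01],[-0.01,0,0,0,0,0,0.01],[-0.015,0,0,0,0,0,0.01],[-0.02,0,0,0,0,0,0.01],[-0.025,0,0,0,0,0,0.01],[-0.025,0,0,0,0,0,0.01],[-0.02,0,0,0,0,0,0.01],[-0.01,0,0,0,0,0,0.01],[0,0,0,0,0,0,0.01]],
])

```text
t: 7.43
tool_pos: [0.5696, -0.211, 0.2062]
tool_rot: [-2.158, 0.089, 2.189]
contact_force: [1.2, 0.2, -4.3]
opening: 0.0251
```

```bash
python3 - <<'E'
from st import *
go([.48,.12,.215],-112)
E
```

```text
t 7.43 p [ 0.5696 -0.211   0.2062] yaw y -95.04 tilt [-1.    -0.006  0.014] F [ 1.2  0.2 -4.3] tau [-0.05  0.02 -0.04] q [-0.48  0.04  1.67 -0.    1.45  1.18] op 0.0251
shift mm [  -5.3 -321.9  118.4] turn deg [16.96  0.86  0.21]
```

Emit:
arm_command([
  [[0,-0.015,0.005,0,0.8,0.2,0.01],[0,-0.027,0.01,0,0,0,0.01],[0,-0.027,0.01,0,0,0,0.01],[0,-0.027,0.01,0,0,0,0.01],[0,-0.027,0.01,0,0,0,0.01],[0,-0.027,0.01,0,0,0,0.01],[0,-0.027,0.01,0,0,0,0.01],[0,-0.027,0.01,0,0,0,0.01],[0,-0.027,0.01,0,0,0,0.01],[0,-0.027,0.01,0,0,0,0.01],[0,-0.027,0.01,0,0,0,0.01],[0,-0.02,0.007,0,0,0,0.01],[0,0,0,4,0,0,0.01],[0,0,0,5,0,0,0.01],[0,0,0,5,0,0,0.01],[0,0,0,3,0,0,0.01],[0,0,0,0,0,0,0.01],[0,0,0,0,0,0,0.01]],
])

```text
t: 8.93
tool_pos: [0.4653, 0.1178, 0.1804]
tool_rot: [-1.964, 0.408, 2.043]
contact_force: [0.3, 0.1, -4.3]
opening: 0.0251
```

```bash
python3 - <<'E'
from ov import *
go([.48,.12,.215],-112)
o,A=show(); M,c=T('wrist',o); im=get_image('wrist'); print(ctrl.get_obs()['tool_pos'])
for t in('nest','sheet'): print(t,[(w(M,d['at']),round(d['conf'],2)) for d in mark_of('wrist',t)[:1]])
for k in range(1,7):
  for s in 'ab':
    r=search_frame('wrist','cap%d%s'%(k,s)); print(k,s,[(w(M,d['at']),round(d['conf'],2)) for d in r[:1]])
x,y,a=.575,.167,-21.9
overlay(im,M,c,[(boxpts(x,y,a,.056,.077,.0),(255,255,0)),(boxpts(x,y,a,.0365,.0535,.074),(255,0,0))],(0,0,560,420),1.4,'w4')
save(im,'w4raw')
E
```

```text
t 8.93 p [0.4653 0.1178 0.1804] yaw y -112.81 tilt [-0.999  0.011  0.037] F [ 0.3  0.1 -4.3] tau [ 0.02 -0.07 -0.02] q [ 0.09 -0.24  1.97  0.01  1.45  2.06] op 0.0251
shift mm [-35.1  -7.4 -11.4] turn deg [-0.82  2.13 -0.62]
t 8.93 p [0.4653 0.1178 0.1804] yaw y -112.81 tilt [-0.999  0.011  0.037] F [ 0.3  0.1 -4.3] tau [ 0.02 -0.07 -0.02] q [ 0.09 -0.24  1.97  0.01  1.45  2.06] op 0.0251
[0.4651 0.1177 0.1802]
nest [(array([ 0.5729,  0.1692, -0.0012]), 0.89)]
sheet [(array([0.5758, 0.1645, 0.0696]), 0.84)]
1 a [(array([0.541 , 0.1335, 0.071 ]), 0.9)]
1 b [(array([0.5793, 0.1153, 0.074 ]), 0.98)]
2 a [(array([0.5471, 0.1473, 0.0689]), 0.63)]
2 b [(array([0.5909, 0.1502, 0.0719]), 0.74)]
3 a [(array([0.5537, 0.1635, 0.0672]), 0.77)]
3 b [(array([0.5889, 0.154 , 0.0687]), 0.7)]
4 a [(array([0.5664, 0.1803, 0.0749]), 0.83)]
4 b [(array([0.5968, 0.1696, 0.0696]), 0.64)]
5 a [(array([0.5699, 0.1989, 0.0712]), 0.88)]
5 b [(array([0.6051, 0.1845, 0.0728]), 0.94)]
6 a [(array([0.5882, 0.1314, 0.0724]), 0.42)]
6 b [(array([0.6099, 0.2024, 0.0712]), 0.61)]
```

View pics/w4.png

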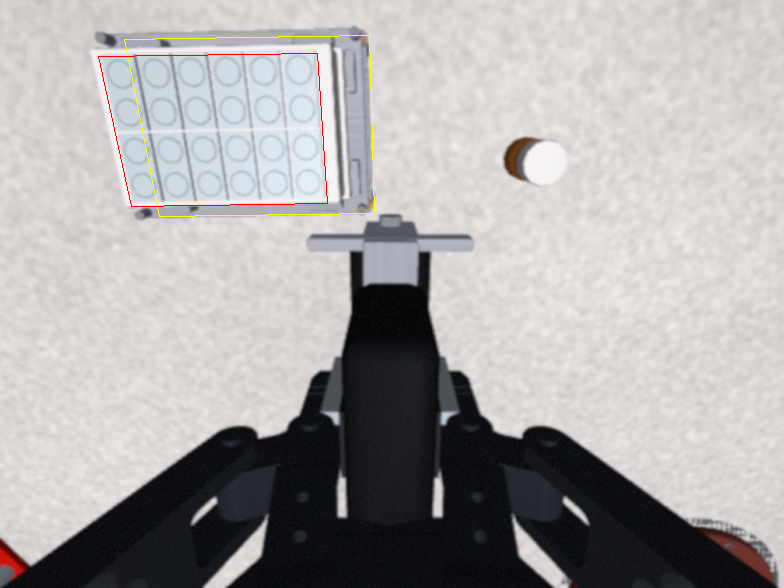

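```bash
cat >> st.py <<'E'
Y=-111.9
def nest(s,z,x=0):
    r=np.radians(68.1); return [.575+np.cos(r)*s+np.sin(r)*x,.167+np.sin(r)*s-np.cos(r)*x,z]
def where():
    p=np.array(ctrl.get_obs()['tool_pos'])[:2]-[.575,.167]; r=np.radians(68.1)
    print('s %.1f x %.1f mm'%(1000*(p@[np.cos(r),np.sin(r)]),1000*(p@[np.sin(r),-np.cos(r)])))
E
python3 - <<'E'
from st import *
go(nest(-.046,.185),Y)
E
```

```text
t 9.68 p [0.4661 0.1178 0.1817] yaw y -112.89 tilt [-0.999  0.01   0.035] F [ 0.9 -0.5 -4.5] tau [ 0.04 -0.08 -0.02] q [ 0.09 -0.24  1.97  0.01  1.45  2.06] op 0.0248
shift mm [ -6.5 -41.6 -81.8] turn deg [-1.    2.02 -0.55]
```

Emit:
arm_command([
  [[-0.012,0,0,-1,2,-0.5,0.01],[-0.004,-0.005,-0.01,0,0,0,0.01],[0,-0.01,-0.02,0,0,0,0.01],[0,-0.01,-0.02,0,0,0,0.01],[0,-0.01,-0.02,0,0,0,0.01],[0,-0.006,-0.012,0,0,0,0.01],[0,0,0,0,0,0,0.01],[0,0,0,0,0,0,0.01]],
])

```text
t: 10.35
tool_pos: [0.5609, 0.1258, 0.1976]
tool_rot: [-2.013, 0.389, 2.014]
contact_force: [-0.3, -0.7, -3.1]
opening: 0.0251
```

```bash
python3 - <<'E'
from st import *
go(nest(-.046,.165),Y); where()
E
```

```text
t 10.35 p [0.5609 0.1258 0.1976] yaw y -111.81 tilt [-1.     0.001  0.   ] F [-0.3 -0.7 -3.1] tau [-0.03  0.01 -0.03] q [ 0.09 -0.04  1.77 -0.    1.42  2.04] op 0.0251
shift mm [32.6  2.4  2.3] turn deg [ 0.09  0.01 -0.07]
s -43.5 x 2.3 mm
```

Emit:
arm_command([
  [[0.008,0.0024,0.003,0,-0.25,0,0.01],[0.009,0,0.0012,0,-0.25,0,0.01],[0.009,0,0.0012,0,-0.25,0,0.01],[0.009,0,0.0012,0,-0.25,0,0.01],[0,0,0,0,0,0,0.01],[0,0,0,0,0,0,0.01]],
])

```text
t: 10.85
tool_pos: [0.5486, 0.1259, 0.157]
tool_rot: [-1.988, 0.386, 2.037]
contact_force: [1.1, -0.2, -3.6]
opening: 0.0249
```

```bash
python3 - <<'E'
from st import *
go(nest(-.046,.155),Y); where()
E
```

```text
t 10.85 p [0.5486 0.1259 0.157 ] yaw y -111.79 tilt [-1.     0.003  0.024] F [ 1.1 -0.2 -3.6] tau [-0.03 -0.02  0.01] q [ 0.09 -0.02  1.82  0.01  1.37  2.04] op 0.0249
shift mm [ 1.8 -1.9 -9.3] turn deg [ 0.11  1.35 -0.18]
s -48.0 x -9.2 mm
```

Emit:
arm_command([
  [[0,-0.002,-0.0093,0.1,1.35,-0.2,0.01],[0,0,0,0,0,0,0.01],[0,0,0,0,0,0,0.01]],
])

```text
t: 11.1
tool_pos: [0.5583, 0.1242, 0.1563]
tool_rot: [-2.014, 0.389, 2.011]
contact_force: [0.9, 0.8, -3.7]
opening: 0.0253
```

```bash
python3 - <<'E'
from st import *
go(nest(-.046,.150),Y); where()
E
```

```text
t 11.1 p [0.5583 0.1242 0.1563] yaw y -111.89 tilt [-1.    -0.    -0.002] F [ 0.9  0.8 -3.7] tau [-0.03 -0.03 -0.02] q [ 0.09 -0.02  1.81 -0.    1.35  2.04] op 0.0253
shift mm [6.3 0.  0.4] turn deg [ 0.01 -0.09  0.01]
s -46.0 x 0.4 mm
```

Emit:
arm_command([
  [[0.003,0,0.0004,0,-0.1,0,0.01],[0.003,0,0,0,0,0,0.01],[0,0,0,0,0,0,0.01]],
])

```text
t: 11.35
tool_pos: [0.559, 0.1244, 0.1514]
tool_rot: [-2.014, 0.388, 2.009]
contact_force: [-0.9, -0.8, -4.4]
opening: 0.025
```

```bash
python3 - <<'E'
from st import *
go(nest(-.046,.145),Y); where()
E
```

```text
t 11.35 p [0.559  0.1244 0.1514] yaw y -111.89 tilt [-1.    -0.002 -0.002] F [-0.9 -0.8 -4.4] tau [-0.01  0.01 -0.03] q [ 0.09 -0.01  1.81  0.    1.34  2.04] op 0.025
shift mm [6.3 0.6 1.1] turn deg [ 0.01 -0.13  0.09]
s -45.4 x 1.1 mm
```

Emit:
arm_command([
  [[0.003,0.0006,0.0011,0,-0.1,0,0.01],[0.003,0,0,0,0,0,0.01],[0.001,0,0,0,0,0,0.01]],
])

```text
t: 11.6
tool_pos: [0.5581, 0.1243, 0.1443]
tool_rot: [-2.013, 0.387, 2.01]
contact_force: [-0.4, -0.1, -3.6]
opening: 0.025
```

```bash
python3 - <<'E'
from st import *
go(nest(-.046,.141),Y); where()
E
```

```text
t 11.6 p [0.5581 0.1243 0.1443] yaw y -111.9 tilt [-1.    -0.002 -0.001] F [-0.4 -0.1 -3.6] tau [ 0.02  0.01 -0.01] q [ 0.09 -0.01  1.82  0.    1.32  2.04] op 0.025
shift mm [3.3 0.1 0.2] turn deg [ 0.   -0.07  0.11]
s -45.9 x 0.2 mm
```

Emit:
arm_command([
  [[0.001,0,0,0,0,0,0.01],[0.001,0,0,0,0,0,0.01]],
])

```text
t: 11.77
tool_pos: [0.5579, 0.1243, 0.1417]
tool_rot: [-2.013, 0.387, 2.011]
contact_force: [0.8, 0.2, -3.8]
opening: 0.0252
```

Emit:
arm_command([
  [[0.001,0,0,0,0,0,0.01]],
])

```text
t: 11.85
tool_pos: [0.5578, 0.1243, 0.1405]
tool_rot: [-2.013, 0.387, 2.011]
contact_force: [0.0, -0.2, -3.6]
opening: 0.0252
```

Emit:
arm_command([
  [[0.001,0,0,0,0,0,0.01]],
])

```text
t: 11.93
tool_pos: [0.5578, 0.1243, 0.1394]
tool_rot: [-2.013, 0.388, 2.011]
contact_force: [0.7, -0.1, -3.6]
opening: 0.0249
```

```bash
python3 - <<'E'
from st import *
go(nest(-.046,.141),Y); where()
E
```

```text
t 11.93 p [0.5578 0.1243 0.1394] yaw y -111.9 tilt [-1.    -0.002 -0.001] F [ 0.7 -0.1 -3.6] tau [ 0.02  0.   -0.03] q [ 0.09 -0.    1.82  0.    1.32  2.04] op 0.0249
shift mm [-1.6 -0.  -0. ] turn deg [ 0.   -0.04  0.1 ]
s -46.0 x -0.0 mm
```

Emit:
arm_command([
  [[0.001,0,0,0,0,0,0.01]],
])

```text
t: 12.02
tool_pos: [0.5579, 0.1243, 0.1383]
tool_rot: [-2.013, 0.388, 2.011]
contact_force: [-0.0, 0.0, -1.3]
opening: 0.0248
```

Emit:
arm_command([
  [[0.001,0,0,0,0,0,0.01]],
])

```text
t: 12.1
tool_pos: [0.5582, 0.1244, 0.1381]
tool_rot: [-2.013, 0.387, 2.01]
contact_force: [-1.7, 0.1, 2.6]
opening: 0.0252
```

Emit:
arm_command([
  [[0.001,0,0,0,0,0,0.01]],
])

```text
t: 12.18
tool_pos: [0.5586, 0.1247, 0.1382]
tool_rot: [-2.013, 0.386, 2.009]
contact_force: [-1.6, 1.2, 0.8]
opening: 0.0255
```

Emit:
arm_command([
  [[0.002,0,0.0005,0,0,0,0.01]],
])

```text
t: 12.27
tool_pos: [0.5588, 0.1252, 0.1377]
tool_rot: [-2.014, 0.385, 2.007]
contact_force: [-2.5, 0.5, 7.6]
opening: 0.0244
```

Emit:
arm_command([
  [[0.0025,0,0.0005,0,0,0,0.01]],
])

```text
t: 12.35
tool_pos: [0.5593, 0.1259, 0.1376]
tool_rot: [-2.016, 0.383, 2.004]
contact_force: [-3.0, 1.1, 9.4]
opening: 0.025
```

```bash
python3 - <<'E'
from st import *
go(nest(-.046,.1355),Y); where()
E
```

```text
t 12.35 p [0.5593 0.1259 0.1376] yaw y -111.88 tilt [-1.    -0.006 -0.005] F [-3.   1.1  9.4] tau [0.26 0.92 0.11] q [0.09 0.   1.83 0.   1.31 2.04] op 0.025
shift mm [2.1 2.  0.8] turn deg [ 0.02 -0.26  0.35]
s -44.0 x 0.8 mm
```

Emit:
arm_command([
  [[0.0031,0.001,0.0006,0,-0.25,0.35,0.01]],
])

```text
t: 12.43
tool_pos: [0.5596, 0.1258, 0.1374]
tool_rot: [-2.014, 0.387, 2.009]
contact_force: [-3.8, 2.0, 8.8]
opening: 0.025
```

Emit:
arm_command([
  [[0.0033,0.001,0.0006,0,-0.1,0.2,0.01]],
])

```text
t: 12.52
tool_pos: [0.5598, 0.1259, 0.1372]
tool_rot: [-2.015, 0.388, 2.01]
contact_force: [-3.4, 1.0, 10.6]
opening: 0.0248
```

```bash
python3 - <<'E'
from st import *
go(nest(-.046,.1355),Y); where()
E
```

```text
t 12.52 p [0.5598 0.1259 0.1372] yaw y -111.86 tilt [-1.    -0.001 -0.002] F [-3.4  1.  10.6] tau [0.34 1.07 0.11] q [0.09 0.01 1.82 0.   1.31 2.04] op 0.0248
shift mm [1.7 2.2 1.2] turn deg [ 0.04 -0.14  0.08]
s -43.8 x 1.2 mm
```

Emit:
arm_command([
  [[0.004,0.001,0.0008,0,-0.15,0.2,0.01]],
])

```text
t: 12.6
tool_pos: [0.5599, 0.1261, 0.1364]
tool_rot: [-2.015, 0.388, 2.011]
contact_force: [-4.2, 1.7, 9.6]
opening: 0.0249
```

Emit:
arm_command([
  [[0.004,0.001,0.0008,0,-0.15,0.2,0.01]],
])

```text
t: 12.68
tool_pos: [0.5599, 0.1262, 0.1356]
tool_rot: [-2.014, 0.389, 2.012]
contact_force: [-3.3, 0.6, 9.4]
opening: 0.0249
```

```bash
python3 - <<'E'
from st import *
go(nest(-.046,.1355),Y); where()
E
```

```text
t 12.68 p [0.5599 0.1262 0.1356] yaw y -111.82 tilt [-1.     0.001 -0.001] F [-3.3  0.6  9.4] tau [0.39 1.03 0.07] q [ 0.09  0.01  1.82 -0.    1.31  2.04] op 0.0249
shift mm [0.1 2.5 1.2] turn deg [ 0.08 -0.06 -0.05]
s -43.5 x 1.2 mm
```

Emit:
arm_command([
  [[0.0034,0.001,0.0008,0,-0.1,0.1,0.01]],
])

```text
t: 12.77
tool_pos: [0.56, 0.1262, 0.1355]
tool_rot: [-2.015, 0.389, 2.012]
contact_force: [-4.4, 1.1, 12.4]
opening: 0.0251
```

Emit:
arm_command([
  [[0.0034,0.001,0.0008,0,-0.1,0.1,0.01]],
])

```text
t: 12.85
tool_pos: [0.56, 0.1262, 0.1355]
tool_rot: [-2.015, 0.388, 2.012]
contact_force: [-4.7, 1.2, 11.2]
opening: 0.025
```

```bash
python3 - <<'E'
from st import *
go(nest(-.046,.1355),Y); where()
E
```

```text
t 12.85 p [0.56   0.1262 0.1355] yaw y -111.78 tilt [-1.     0.    -0.002] F [-4.7  1.2 11.2] tau [0.26 1.23 0.11] q [ 0.09  0.01  1.82 -0.    1.31  2.04] op 0.025
shift mm [-0.   2.5  1.3] turn deg [ 0.12 -0.09 -0.02]
s -43.5 x 1.3 mm
```

Emit:
arm_command([
  [[0.0038,-0.002,0.001,0,-0.1,0.1,0.01],[0.0038,-0.003,0.001,0,-0.1,0.1,0.01]],
])

```text
t: 13.02
tool_pos: [0.5617, 0.1302, 0.1357]
tool_rot: [-2.018, 0.394, 2.015]
contact_force: [-6.6, -3.1, 13.1]
opening: 0.025
```

Emit:
arm_command([
  [[0.0038,-0.003,0.001,0,-0.1,0.1,0.01]],
])

```text
t: 13.1
tool_pos: [0.5629, 0.1332, 0.1356]
tool_rot: [-2.018, 0.397, 2.016]
contact_force: [-5.3, -0.9, 12.4]
opening: 0.0249
```

```bash
python3 - <<'E'
from st import *
go(nest(-.036,.1355),Y); where()
E
```

```text
t 13.1 p [0.5629 0.1332 0.1356] yaw y -111.76 tilt [-1.     0.008 -0.002] F [-5.3 -0.9 12.4] tau [ 0.06  1.32 -0.02] q [ 0.11  0.02  1.81 -0.01  1.31  2.06] op 0.0249
shift mm [0.1 0.1 1.4] turn deg [ 0.14 -0.14 -0.48]
s -35.9 x 1.4 mm
```

Emit:
arm_command([
  [[0.004,-0.0025,0.0015,0,-0.15,-0.4,0.01],[0.004,-0.0025,0.0012,0,-0.1,-0.2,0.01]],
])

```text
t: 13.27
tool_pos: [0.5654, 0.1402, 0.1355]
tool_rot: [-2.016, 0.38, 2.005]
contact_force: [-4.5, 0.6, 12.2]
opening: 0.025
```

Emit:
arm_command([
  [[0.004,-0.0025,0.0012,0,-0.1,-0.2,0.01],[0.004,-0.0025,0.0012,0,-0.1,-0.2,0.01]],
])

```text
t: 13.43
tool_pos: [0.5676, 0.1458, 0.1358]
tool_rot: [-2.017, 0.371, 2.0]
contact_force: [-6.5, -4.5, 14.3]
opening: 0.0252
```

```bash
python3 - <<'E'
from st import *
go(nest(-.026,.1355),Y); where()
E
```

```text
t 13.43 p [0.5676 0.1458 0.1358] yaw y -111.72 tilt [-1.    -0.015 -0.006] F [-6.5 -4.5 14.3] tau [-0.76  1.68  0.  ] q [0.12 0.03 1.8  0.01 1.3  2.07] op 0.0252
shift mm [0.2 3.6 1.1] turn deg [ 0.18 -0.33  0.88]
s -22.4 x 1.0 mm
```

Emit:
arm_command([
  [[0.004,-0.001,0.0012,0.1,-0.3,0.6,0.01],[0.004,-0.0015,0.0012,0,-0.15,0.2,0.01]],
])

```text
t: 13.6
tool_pos: [0.5687, 0.1482, 0.1356]
tool_rot: [-2.017, 0.389, 2.01]
contact_force: [-6.2, -1.9, 13.5]
opening: 0.0252
```

Emit:
arm_command([
  [[0.004,-0.002,0.0012,0,-0.15,0,0.01],[0.004,-0.002,0.0012,0,-0.15,0,0.01]],
])

```text
t: 13.77
tool_pos: [0.5709, 0.1537, 0.1356]
tool_rot: [-2.016, 0.385, 2.007]
contact_force: [-4.7, 0.9, 12.0]
opening: 0.0248
```

```bash
python3 - <<'E'
from st import *
go(nest(-.018,.1355),Y); where()
E
```

```text
t 13.77 p [0.5709 0.1537 0.1356] yaw y -111.84 tilt [-1.    -0.004 -0.004] F [-4.7  0.9 12. ] tau [ 0.39  1.08 -0.04] q [0.14 0.05 1.78 0.   1.31 2.09] op 0.0248
shift mm [0.1 4.2 1.1] turn deg [ 0.06 -0.2   0.24]
s -13.8 x 1.1 mm
```

Emit:
arm_command([
  [[0.0043,-0.0018,0.0013,0,-0.2,0.2,0.01],[0.0043,-0.0018,0.0013,0,-0.2,0.1,0.01]],
])

```text
t: 13.93
tool_pos: [0.5734, 0.16, 0.1355]
tool_rot: [-2.015, 0.383, 2.006]
contact_force: [-5.2, 0.5, 13.2]
opening: 0.0249
```

Emit:
arm_command([
  [[0.0043,-0.0018,0.0013,0,-0.2,0.1,0.01],[0.0043,-0.0018,0.0013,0,-0.2,0.1,0.01]],
])

```text
t: 14.1
tool_pos: [0.575, 0.1635, 0.1356]
tool_rot: [-2.015, 0.388, 2.01]
contact_force: [-6.4, -3.8, 14.1]
opening: 0.0252
```

```bash
python3 - <<'E'
from st import *
go(nest(-.006,.1355),Y); where()
E
```

```text
t 14.1 p [0.575  0.1635 0.1356] yaw y -111.82 tilt [-1.    -0.001 -0.002] F [-6.4 -3.8 14.1] tau [-0.76  1.56 -0.  ] q [ 0.15  0.06  1.77 -0.    1.31  2.1 ] op 0.0252
shift mm [0.1 2.7 1.3] turn deg [ 0.08 -0.13  0.04]
s -3.3 x 1.3 mm
```

Steady at about 18 N; continuing the same way.

Emit:
arm_command([
  [[0.0043,-0.0018,0.0013,0,-0.15,0.05,0.01],[0.0043,-0.0018,0.0013,0,-0.15,0.05,0.01]],
])

```text
t: 14.27
tool_pos: [0.5768, 0.1678, 0.1355]
tool_rot: [-2.016, 0.388, 2.01]
contact_force: [-4.0, 1.0, 11.3]
opening: 0.0251
```

Emit:
arm_command([
  [[0.0043,-0.0018,0.0013,0,-0.15,0.05,0.01],[0.0043,-0.0018,0.0013,0,-0.15,0.05,0.01]],
])

```text
t: 14.43
tool_pos: [0.5791, 0.1741, 0.1354]
tool_rot: [-2.015, 0.383, 2.006]
contact_force: [-4.3, 1.8, 12.6]
opening: 0.0249
```

Emit:
arm_command([
  [[0.0043,-0.0018,0.0013,0,-0.15,0.05,0.01]],
])

```text
t: 14.52
tool_pos: [0.5803, 0.1772, 0.1354]
tool_rot: [-2.015, 0.381, 2.004]
contact_force: [-5.2, -0.8, 13.2]
opening: 0.025
```

```bash
python3 - <<'E'
from st import *
go(nest(.008,.1355),Y); where()
E
```

```text
t 14.52 p [0.5803 0.1772 0.1354] yaw y -111.9 tilt [-1.    -0.008 -0.004] F [-5.2 -0.8 13.2] tau [-0.29  1.3  -0.06] q [0.17 0.08 1.75 0.01 1.31 2.12] op 0.025
shift mm [-0.2  3.4  1.1] turn deg [-0.   -0.23  0.48]
s 11.4 x 1.1 mm
```

Emit:
arm_command([
  [[0.0046,-0.0016,0.0013,0,-0.2,0.4,0.01],[0.0046,-0.0016,0.0013,0,-0.2,0.15,0.01]],
])

```text
t: 14.68
tool_pos: [0.5821, 0.1809, 0.1353]
tool_rot: [-2.017, 0.391, 2.009]
contact_force: [-5.7, -2.7, 15.8]
opening: 0.025
```

Emit:
arm_command([
  [[0.0046,-0.0016,0.0013,0,-0.15,0.15,0.01],[0.0046,-0.0016,0.0013,0,-0.15,0.15,0.01]],
])

```text
t: 14.85
tool_pos: [0.584, 0.1855, 0.1353]
tool_rot: [-2.018, 0.393, 2.01]
contact_force: [-5.1, 1.3, 13.9]
opening: 0.0246
```

```bash
python3 - <<'E'
from st import *
go(nest(.018,.1355),Y); where()
E
```

```text
t 14.85 p [0.584  0.1855 0.1353] yaw y -111.89 tilt [-1.     0.003 -0.004] F [-5.1  1.3 13.9] tau [ 0.31  1.31 -0.06] q [ 0.19  0.1   1.73 -0.01  1.31  2.14] op 0.0246
shift mm [-0.2  2.5  1.4] turn deg [ 0.01 -0.25 -0.17]
s 20.5 x 1.4 mm
```

Emit:
arm_command([
  [[0.0044,-0.0018,0.0014,0,-0.2,0,0.01],[0.0044,-0.0018,0.0014,0,-0.2,0.05,0.01]],
])

```text
t: 15.02
tool_pos: [0.5864, 0.1921, 0.1352]
tool_rot: [-2.016, 0.386, 2.006]
contact_force: [-3.4, 1.4, 10.7]
opening: 0.025
```

Emit:
arm_command([
  [[0.0044,-0.0018,0.0014,0,-0.2,0.1,0.01],[0.0044,-0.0018,0.0014,0,-0.2,0.1,0.01]],
])

```text
t: 15.18
tool_pos: [0.5885, 0.197, 0.1348]
tool_rot: [-2.016, 0.387, 2.006]
contact_force: [-5.6, -5.4, 15.0]
opening: 0.0249
```

```bash
python3 - <<'E'
from st import *
go(nest(.028,.1355),Y); where()
E
```

```text
t 15.18 p [0.5885 0.197  0.1348] yaw y -111.9 tilt [-1.    -0.003 -0.004] F [-5.6 -5.4 15. ] tau [-0.97  1.38  0.04] q [0.2  0.11 1.71 0.   1.31 2.16] op 0.0249
shift mm [-0.7  4.8  1.3] turn deg [ 0.   -0.25  0.18]
s 32.8 x 1.3 mm
```

Emit:
arm_command([
  [[0.0044,-0.0014,0.0014,0,-0.2,0.15,0.01],[0.0044,-0.0014,0.0014,0,-0.2,0.1,0.01]],
])

```text
t: 15.35
tool_pos: [0.5902, 0.2006, 0.1349]
tool_rot: [-2.017, 0.389, 2.008]
contact_force: [-4.4, -1.3, 12.8]
opening: 0.025
```

Emit:
arm_command([
  [[0.0044,-0.0014,0.0014,0,-0.2,0.1,0.01],[0.0044,-0.0014,0.0014,0,-0.2,0.1,0.01]],
])

```text
t: 15.52
tool_pos: [0.5923, 0.2062, 0.1349]
tool_rot: [-2.016, 0.386, 2.005]
contact_force: [-3.6, 1.0, 10.6]
opening: 0.025
```

```bash
python3 - <<'E'
from st import *
go(nest(.045,.1355),Y); where()
E
```

```text
t 15.52 p [0.5923 0.2062 0.1349] yaw y -111.92 tilt [-1.    -0.004 -0.004] F [-3.6  1.  10.6] tau [ 0.3   0.89 -0.08] q [0.22 0.13 1.7  0.   1.31 2.17] op 0.025
shift mm [-0.6 -2.2  1.4] turn deg [-0.02 -0.24  0.25]
s 42.8 x 1.4 mm
```

Emit:
arm_command([
  [[0.0044,-0.0008,0.0014,0,-0.2,0.25,0.01],[0.0044,0,0.0014,0,-0.2,0.1,0.01]],
])

```text
t: 15.68
tool_pos: [0.594, 0.2106, 0.1348]
tool_rot: [-2.016, 0.383, 2.003]
contact_force: [-3.8, 1.1, 12.2]
opening: 0.0251
```

Emit:
arm_command([
  [[0.0044,0.0008,0.0014,0,-0.2,0.15,0.01],[0.0044,0.0008,0.0014,0,-0.2,0.15,0.01]],
])

```text
t: 15.85
tool_pos: [0.5948, 0.2129, 0.1347]
tool_rot: [-2.015, 0.379, 2.001]
contact_force: [-2.9, 1.4, 11.3]
opening: 0.0251
```

```bash
python3 - <<'E'
from st import *
go(nest(.045,.1355),Y); where()
E
```

```text
t 15.85 p [0.5948 0.2129 0.1347] yaw y -111.92 tilt [-1.    -0.011 -0.005] F [-2.9  1.4 11.3] tau [0.37 0.86 0.01] q [0.22 0.14 1.69 0.01 1.31 2.17] op 0.0251
shift mm [-0.9  5.   1.3] turn deg [-0.02 -0.3   0.63]
s 50.0 x 1.3 mm
```

Emit:
arm_command([
  [[0.0048,0.0022,0.0014,0,-0.2,0.5,0.01],[0.0048,0.0015,0.0014,0,-0.2,0.3,0.01]],
])

```text
t: 16.02
tool_pos: [0.5952, 0.2136, 0.1346]
tool_rot: [-2.017, 0.383, 2.002]
contact_force: [-4.1, 0.7, 13.4]
opening: 0.0251
```

```bash
python3 - <<'E'
from st import *
go(nest(.049,.1355),Y); where()
E
```

```text
t 16.02 p [0.5952 0.2136 0.1346] yaw y -111.93 tilt [-1.    -0.007 -0.006] F [-4.1  0.7 13.4] tau [ 0.37  1.02 -0.05] q [0.23 0.14 1.69 0.   1.31 2.18] op 0.0251
shift mm [-0.9  1.7  1.4] turn deg [-0.04 -0.36  0.43]
s 50.7 x 1.4 mm
```

Emit:
arm_command([
  [[-0.004,0,0,0,-0.2,0.3,0.01],[-0.012,0,0,0,0,0,0.01],[-0.02,0,0,0,0,0,0.01],[-0.02,0,0,0,0,0,0.01],[-0.012,0,0,0,0,0,0.01],[0,0.008,0.018,0,0,0,0.01],[0,0.012,0.025,0,0,0,0.01],[0,0.012,0.025,0,0,0,0.01],[0,0.012,0.025,0,0,0,0.01],[0,0.005,0.01,0,0,0,0.01],[0,0,0,0,0,0,0.01],[0,0,0,0,0,0,0.01]],
])

```text
t: 17.02
tool_pos: [0.4771, 0.2044, 0.204]
tool_rot: [-2.017, 0.393, 2.006]
contact_force: [1.5, -0.7, -4.3]
opening: 0.0253
```

```bash
python3 - <<'E'
from ov import *
o,A=show(); M,c=T('wrist',o); im=get_image('wrist'); save(im,'w5raw')
q=np.array([px(M,c,p) for p in boxpts(.575,.167,-21.9,.06,.08,.07)]); u0,v0=np.maximum(q.min(0).astype(int),0); u1,v1=q.max(0).astype(int)
u1=min(u1,560);v1=min(v1,420); print(u0,v0,u1,v1)
g=cv2.resize(im[v0:v1,u0:u1],None,fx=3,fy=3,interpolation=2); save(g[:600,:800],'w5c')
go([.5752,-.2137,.20],-95.05)
E
```

```text
t 17.02 p [0.4771 0.2044 0.204 ] yaw y -112.0 tilt [-1.     0.    -0.005] F [ 1.5 -0.7 -4.3] tau [ 0.   -0.03  0.03] q [ 0.26 -0.19  1.89 -0.    1.44  2.22] op 0.0253
168 0 382 147
t 17.07 p [0.4773 0.2044 0.204 ] yaw y -112.01 tilt [-1.     0.001 -0.005] F [-0.2  0.4 -3.7] tau [0.07 0.05 0.08] q [ 0.26 -0.19  1.89 -0.    1.44  2.22] op 0.0249
shift mm [   5.5  350.9 -247.4] turn deg [-16.96  -0.28  -0.08]
```

View pics/w5c.png

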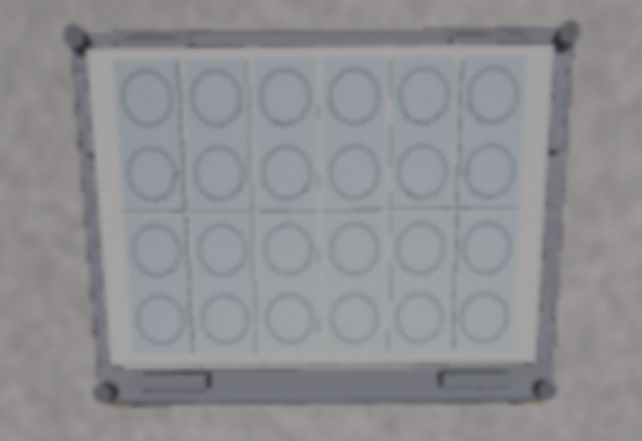

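Emit:
arm_command([
  [[-0.005,0.012,-0.008,0,0,0,0.01],[0,0.027,-0.019,0,0,0,0.01],[0,0.027,-0.019,0,0,0,0.01],[0,0.027,-0.019,0,0,0,0.01],[0,0.027,-0.019,0,0,0,0.01],[0,0.027,-0.019,0,0,0,0.01],[0,0.027,-0.019,0,0,0,0.01],[0,0.027,-0.019,0,0,0,0.01],[0,0.027,-0.019,0,0,0,0.01],[0,0.027,-0.019,0,0,0,0.01],[0,0.027,-0.019,0,0,0,0.01],[0,0.027,-0.019,0,0,0,0.01],[0,0.015,-0.01,0,0,0,0.01],[0,0,0,-4,0,0,0.01],[0,0,0,-5,0,0,0.01],[0,0,0,-5,0,0,0.01],[0,0,0,-3,0,0,0.01],[0,0,0,0,0,0,0.01]],
])

```text
t: 18.57
tool_pos: [0.5858, -0.2135, 0.2063]
tool_rot: [-2.192, 0.094, 2.173]
contact_force: [-1.1, -0.5, -4.6]
opening: 0.0251
```

```bash
python3 - <<'E'
from st import *
go([.5752,-.2137,.18],-95.05)
E
```

```text
t 18.57 p [ 0.5858 -0.2135  0.2063] yaw y -94.65 tilt [-1.     0.005 -0.009] F [-1.1 -0.5 -4.6] tau [0.   0.01 0.02] q [-0.47  0.06  1.65 -0.    1.42  1.18] op 0.0251
shift mm [26.2  0.9 10.8] turn deg [ 0.4  -0.5  -0.27]
```

Emit:
arm_command([
  [[0.008,0.0009,0.0108,0.4,-0.5,-0.27,0.01],[0.012,0,0,0,0,0,0.01],[0.012,0,0.001,0,-0.1,0,0.01],[0.012,0,0.001,0,-0.1,0,0.01],[0.008,0,0.001,0,-0.1,0,0.01],[0,0,0,0,0,0,0.01]],
])

```text
t: 19.07
tool_pos: [0.5706, -0.2141, 0.1462]
tool_rot: [-2.161, 0.101, 2.183]
contact_force: [0.3, 0.7, -4.3]
opening: 0.0249
```

```bash
python3 - <<'E'
from st import *
go([.5752,-.2137,.145],-95.05)
E
```

```text
t 19.07 p [ 0.5706 -0.2141  0.1462] yaw y -95.42 tilt [-1.    -0.001  0.01 ] F [ 0.3  0.7 -4.3] tau [-0.02  0.03  0.  ] q [-0.48  0.09  1.72 -0.    1.34  1.19] op 0.0249
shift mm [ 1.1 -0.8 -4.6] turn deg [-0.37  0.57  0.09]
```

Emit:
arm_command([
  [[0,-0.0008,-0.0046,-0.4,0.57,0.1,0.01],[0.006,0,0,0,0,0,0.01],[0.006,0,0,0,0,0,0.01],[0.006,0,0.0005,0,-0.1,0,0.01],[0,0,0,0,0,0,0.01]],
])

```text
t: 19.48
tool_pos: [0.5753, -0.2131, 0.1259]
tool_rot: [-2.176, 0.094, 2.178]
contact_force: [-0.1, 0.2, -4.5]
opening: 0.0247
```

```bash
python3 - <<'E'
from ov import *
go([.5752,-.2137,.125],-95.05)
o,A=show(); M,c=T('wrist',o); im=get_image('wrist'); save(im,'w6'); save(np.clip(cv2.resize(im[60:330,150:420],None,fx=2.2,fy=2.2)*1.4,0,255).astype(np.uint8),'w6c')
E
```

```text
t 19.48 p [ 0.5753 -0.2131  0.1259] yaw y -94.96 tilt [-1.     0.     0.001] F [-0.1  0.2 -4.5] tau [0.02 0.06 0.02] q [-0.48  0.11  1.73 -0.    1.3   1.18] op 0.0247
shift mm [0.9 0.6 0.1] turn deg [ 0.09  0.05 -0.01]
t 19.48 p [ 0.5753 -0.2131  0.1259] yaw y -94.96 tilt [-1.     0.     0.001] F [-0.1  0.2 -4.5] tau [0.02 0.06 0.02] q [-0.48  0.11  1.73 -0.    1.3   1.18] op 0.0247
```

View pics/w6c.png

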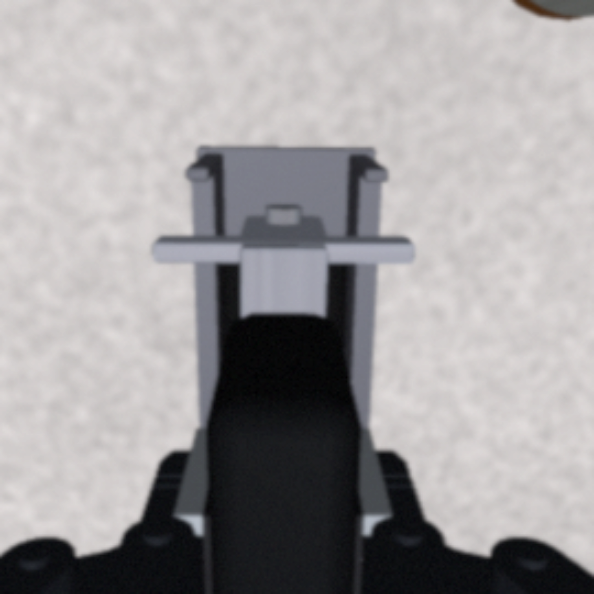

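Emit:
arm_command([
  [[0.006,0.0005,0,0.1,0,0,0.01],[0.006,0,0.0003,0,-0.05,0,0.01],[0.006,0,0.0003,0,-0.05,0,0.01],[0,0,0,0,0,0,0.01]],
])

```text
t: 19.87
tool_pos: [0.576, -0.2143, 0.1085]
tool_rot: [-2.178, 0.098, 2.176]
contact_force: [-0.9, 1.2, -4.0]
opening: 0.0249
```

```bash
python3 - <<'E'
from st import *
go([.5752,-.2137,.0748],-95.05)
E
```

```text
t 19.87 p [ 0.576  -0.2143  0.1085] yaw y -95.07 tilt [-1.     0.002 -0.001] F [-0.9  1.2 -4. ] tau [0.05 0.   0.08] q [-0.48  0.13  1.74 -0.    1.27  1.18] op 0.0249
shift mm [33.6 -0.6  0.9] turn deg [-0.02 -0.05 -0.1 ]
```

Emit:
arm_command([
  [[0.007,-0.0005,0.001,0,-0.05,-0.1,0.01],[0.007,0,0.0004,0,-0.07,0,0.01],[0.007,0,0.0004,0,-0.07,0,0.01],[0.004,0,0.0003,0,0,0,0.01],[0,0,0,0,0,0,0.01]],
])

```text
t: 20.28
tool_pos: [0.5735, -0.2135, 0.0803]
tool_rot: [-2.172, 0.096, 2.179]
contact_force: [-0.5, 0.6, -3.6]
opening: 0.0247
```

```bash
python3 - <<'E'
from st import *
go([.5752,-.2137,.0748],-95.05)
E
```

```text
t 20.28 p [ 0.5735 -0.2135  0.0803] yaw y -95.08 tilt [-1.    -0.     0.003] F [-0.5  0.6 -3.6] tau [0.   0.04 0.01] q [-0.48  0.16  1.76 -0.    1.22  1.18] op 0.0247
shift mm [ 5.5  0.  -1.8] turn deg [-0.03  0.19  0.03]
```

Emit:
arm_command([
  [[0.002,0,-0.0015,0,0.2,0,0.01],[0.002,0,0,0,0,0,0.01]],
])

```text
t: 20.45
tool_pos: [0.575, -0.2136, 0.0758]
tool_rot: [-2.176, 0.096, 2.175]
contact_force: [-0.9, -0.2, -4.6]
opening: 0.0247
```

Emit:
arm_command([
  [[0.001,0,0,0,0,0,0.01]],
])

```text
t: 20.53
tool_pos: [0.575, -0.2136, 0.0748]
tool_rot: [-2.176, 0.096, 2.176]
contact_force: [-3.6, 1.9, 4.2]
opening: 0.0254
```

Emit:
arm_command([
  [[0.001,0,0,0,0,0,0.01]],
])

```text
t: 20.62
tool_pos: [0.5751, -0.2137, 0.0748]
tool_rot: [-2.175, 0.096, 2.176]
contact_force: [-5.7, 1.6, 6.0]
opening: 0.0253
```

```bash
python3 - <<'E'
from st import *
go([.5752,-.2137,.0748],-95.05)
E
```

```text
t 20.62 p [ 0.5751 -0.2137  0.0748] yaw y -95.08 tilt [-1.    -0.001  0.   ] F [-5.7  1.6  6. ] tau [0.27 0.75 0.02] q [-0.48  0.17  1.76  0.    1.21  1.18] op 0.0253
shift mm [-0.   0.  -0.1] turn deg [-0.03  0.03  0.04]
```

Seated at exactly the original height (no slip in the grip). Relax and open, then retreat upward.

Emit:
arm_command([
  [[0,0,0,0,0,0,0.01],[0,0,0,0,0,0,0.0854],[0,0,0,0,0,0,0.0854],[0,0,0,0,0,0,0.0854],[0,0,0,0,0,0,0.0854],[0,0,0,0,0,0,0.0854],[0,0,0,0,0,0,0.0854],[0,0,0,0,0,0,0.0854],[0,0,0,0,0,0,0.0854]],
])

```text
t: 21.37
tool_pos: [0.5794, -0.2158, 0.08]
tool_rot: [-2.19, 0.101, 2.166]
contact_force: [-0.7, -0.0, -0.3]
opening: 0.0855
```

Emit:
arm_command([
  [[-0.006,0,0,0,0,0,0.0854],[-0.01,0,0,0,0,0,0.0854],[-0.015,0,0,0,0,0,0.0854],[-0.02,0,0,0,0,0,0.0854],[-0.025,0,0,0,0,0,0.0854],[-0.025,0,0,0,0,0,0.0854],[-0.02,0,0,0,0,0,0.0854],[-0.01,0,0,0,0,0,0.0854],[0,0,0,0,0,0,0.0854],[0,0,0,0,0,0,0.0854]],
])

```text
t: 22.2
tool_pos: [0.5774, -0.2148, 0.222]
tool_rot: [-2.191, 0.102, 2.166]
contact_force: [0.3, 0.4, -1.4]
opening: 0.0858
```

```bash
python3 - <<'E'
from ov import *
o,A=show(); M,c=T('wrist',o); im=get_image('wrist'); save(im,'w7')
for t in('roller','grip'): print(t,[(w(M,d['at']),round(d['conf'],2)) for d in mark_of('wrist',t)[:1]])
E
```

```text
t 22.2 p [ 0.5774 -0.2148  0.222 ] yaw y -95.07 tilt [-1.     0.004 -0.012] F [ 0.3  0.4 -1.4] tau [ 0.05 -0.01 -0.03] q [-0.48  0.03  1.65  0.    1.45  1.18] op 0.0858
roller [(array([ 0.5782, -0.2152,  0.005 ]), 0.94)]
grip [(array([ 0.574 , -0.2148,  0.0926]), 0.75)]
```

View pics/w7.png

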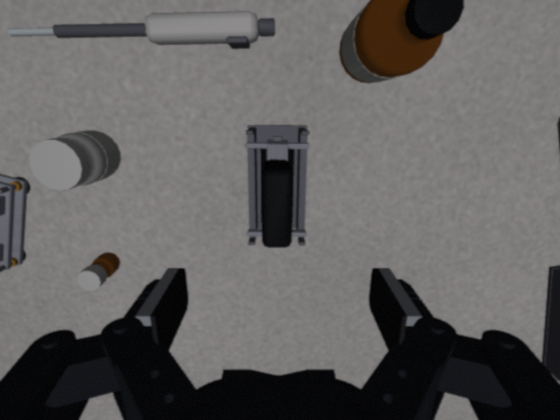

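```bash
python3 -c "
from station import finish_job; print(finish_job())"
```

```text
the job is handed in; nothing more can be done
None
```

I took the roller from its holder by the grip, rolled it over the caps in one unbroken pass from row 1 to row 6, and stood it back in its holder. The job was handed in at about 22 s of the 72 s allowed.

- **Pass and force:** The pass started on row 1 at about y = -44 mm and lifted off on row 6 at about y = +50 mm. Once rolling, my force readings gave about 14.5–20 N of pressing. They were taken every one or two rows, so I did not see the peaks in between.
- **Caps:** After row 1 went down, the roller's height stayed within about 1 mm and sloped smoothly to the far end, with no step. That fits all rows being home. The wrist picture afterwards showed all 12 pieces flush and even, but I did not measure each piece separately.
- **Roller:** It seated at the same tool height as when I picked it up, so it had not slipped in the grip. The last picture shows it standing in its holder.
- **Other things:** The gripper ended open, about 0.1 m above the roller's grip. The vial, jar, pipette and reagent bottle were standing or lying normally in the last picture. The beaker was not in view then, though the arm did not go near it.

No check failed. Early on the arm lagged behind its commands and the tool tilted slightly; I corrected this in small steps before gripping and during the pass.

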